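# Seat the magnifier lens in its sprung three-groove mount

### The job

Take the footed lens off the cork rest and set it, upright, on the grooved ring of the sprung lens mount; turn it under light pressure until all three ball feet have dropped into the three grooves and it cannot rock. Then press it a few millimetres down against the mount's springs to bed it, without bottoming the springs or pushing hard, and let go so that it stays seated by itself. Leave the tin, the tape measure and the screwdriver where they are.

Things in the scene. Friction and masses are not known exactly. Their poses are not given: they have to be found in the camera images.
- cell_mid (a point): Centre of the lens in its cell: black upright barrel, 46 mm diameter, glass on top, 60 mm tall with its feet; this point is 30 mm above the feet's bottoms, on the axis. About 0.25 kg. z up; x points over one foot. Below it three ears with yellow dots reach 39 mm from the axis, upper side 16 mm below this point: grip the barrel above them, 10 to 14 mm above this point.
- foot (a point): Bottom of one ball foot of the lens (polished, 12 mm diameter), under an ear, 32 mm from the barrel's axis along the lens's x; two like it stand at +120 and -120 degrees. The three are alike. Same axes as cell_mid.
- rest: Cork sheet 120 by 120 by 4 mm, fixed on the bench, on which the lens stands at the start; origin at the centre of its underside.
- seat_top (a point): Centre of the flat top of the mount's steel ring, 52 mm above the bench, 90 mm outer diameter, open in the middle; goes down with the ring when pressed. z up, x along the base's red mark, NOT turned with the ring. cell_mid is 30 mm above it with the feet on the flat, 25.5 mm with all three feet home in the grooves. Feet drop in from 0.2 rad off and centre themselves when let loose.
- mount: Fixed lens mount: plate 130 by 130 by 14 mm, round black collar 100 mm wide up to 34 mm, ring above; origin under its centre, on the bench, axes as seat_top. The ring has three radial V-grooves 14 mm wide, 7 deep, 120 degrees apart, yellow marks beside each. Its turn is not measured: one groove lies 0.25 to 1.5 rad anticlockwise (from above) of x; look or feel. Stiff: 0.5 N m turns it.
- seat (a joint): How far the sprung ring is pressed down, m: 0 at rest, 0.010 with the springs bottomed. It begins to yield at 3 to 4 N on the ring (the lens's weight leaves it near 0), then takes 1.5 N more per mm.
- tin: Bystander: small paint tin, 72 mm in diameter, 85 mm tall; origin at the centre of its underside.
- tape: Bystander: yellow tape measure, 72 by 36 mm, 66 mm tall; origin at the centre of its underside.
- driver: Bystander: red-handled screwdriver lying flat on the bench, about 0.2 m long along its x; origin on its underside.
There are look-alikes about, which are no part of the job. There is more than one size of the mount; the one meant has the size given above.

How it is judged:
By the outcome, as a careful person would: the job done as asked, in the order asked, and still so for the second after the job is handed in, with the robot touching nothing.
It also fails if it takes over 51 s, if anything falls off the work surface, if the arm or the gripper's body presses on something with over 40 N, if the wrist force passes 120 N, or if a joint passes its speed limit or range.

### The arm

A 6-joint arm with a two-finger parallel gripper is mounted at the origin on the work surface. World frame = base frame: x ahead of the robot, y to its left, z up, the work surface at z = 0. Lengths are in mm, angles in rad, forces in N, time in s.
With the tool pointing down it reaches from about 275 to 750 mm from the base axis. Payload 10.2 kg.
Tool frame: the origin (TCP) lies between the finger pads; the fingertips stand 17 mm ahead of it and the grasp point (between the pads) lies 2 mm behind it (tips_ahead is the distance from the TCP to the fingertips, in mm); z points along the fingers, y is the line along which they close (so a half turn about z gives the same grasp; the last joint's range is limited). The gripper opens to 85 mm and grips with 20 to 120 N. Pads are 22 mm wide; open, the fingers measure 114 mm over their backs; the gripper's body (76 mm by 85 mm) begins 54 mm behind the grasp point. The pads swing forward as they close: fully open they stand 13 mm farther back than shut.
Start: joints at [-1.505, 0.313, 1.498, -0, 1.331, -0.223], TCP at [149.508, -503.268, 228.294] pointing down, gripper open.
Joint ranges: [-2.94, 2.94], [-0.97, 2.17], [0.19, 2.56], [-1.23, 4.37], [0.02, 3.11], [-2.88, 2.88]. Speed limits (rad/s): [2.39, 2.39, 3.01, 3.14, 3.14, 3.14].

### API

Orientations are given as a unit quaternion [w, x, y, z].
In Python, from rig import sense, capture, finish_job, boxes_of, tips_ahead gives the robot as it stands.
- The arm moves only by the tool drive_tool, never from a script. Its argument "commands" is text: rows parted by semicolons, each of 7 numbers parted by spaces: the shift along the world's x, y, z in units of 0.1 m (1.0 is 0.1 m), then the turn, a rotation vector about the world's x, y, z in units of pi/4 rad (1.0 is pi/4 rad), then the opening in per cent of the stroke, from 0 (shut) to 100 (fully open). A call has 1 to 20 rows; each row shifts and turns the commanded pose from where the row before left it; what a row does not reach is not made up. A row lasts 1/12 s, in which the tool goes at most 41.7 mm and 7.16 degrees, less where a joint would pass 70% of its speed; a pose out of reach is approached as far as the arm can. A call with a number of a shift or a turn outside -1 to 1 is refused whole. A call with a gripper value outside its range is refused whole. The fingers move at their own pace and stop on an object; "force" is the grip in N (left out, the last holds). Time passes only in rows, so rows that do not move let the fingers close. It gives the time, the measured TCP pose, the force, the opening and the grip force at its end, in the units of the state.
- sense(): the state, without advancing time (a new reading comes with each control period).
- capture(name): name is "scene" or "top"; returns a dict with "pixels" (400x640x3 uint8, blue, green, red), "fov_y" (degrees; the focal length in pixels is half the picture's height over the tangent of half this angle, whatever the lens; pixels are square), "cx", "cy" (the principal point, pixels), "k1" (the pictures are not rectified: a ray, as slopes to the right and down, at radius r is drawn at 1 + k1 r^2 times it, then the intrinsics apply), "position" and "attitude" of the camera in the world. Camera axes: x right, y down, z forward; pixel columns grow to the right and rows downward; lengths in mm; the calibration is good to about 2 mm. A picture is of the moment at which its call begins. There is no depth.
- finish_job(): hands the job in; it is judged then, once.
Trained networks look in a picture, given as the dict that the camera call returned (one of the last four; its "shot" number tells which), for a name from the list of things; names that differ only in an ending like _2 or _b are one class to them, and where a whole thing is asked for, a point or a joint stands for the part that bears it (a point fixed in the world has none). Each returns a list of dicts, best first, with "confidence" (0 to 1); they miss things now and then, are a little off and sometimes report something else, mostly with a low value. They report only what shows in the picture. A call takes as long as a camera call. They do not tell look-alikes from the thing itself.
- boxes_of(picture, name): "position" ([column, row] in pixels, amid what is visible of it).
The state is a dict: "time_s": time; "joints": joint angles; "dq": joint speeds; "tau": joint torques, N m; "eef_pos": TCP position; "ee_rot": TCP orientation; "force": force on the tool from outside, world axes, zero at the start; "wrist_torque": the same for the moment, N m; "grip_width": opening from 0.0 (shut) to 1.0 (fully open); "grip_force": force on a finger pad.
Only numpy, scipy, OpenCV 4.12 (cv2) and the standard library are available. Lean on these libraries where they do the work, as an engineer would, in place of code of your own. Each camera call takes 0.05 s, during which the arm holds its last target. There are 200 camera calls.

## Working session

There is one attempt and no reset: what is moved stays moved. The work goes in short steps, Python scripts to look and compute and a tool call to move; the robot and the scene stay as the last step left them, time stands still between calls to the robot, and variables do not carry over. Pictures are saved under pics/ and viewed, at most 10 in all, crops included, and the job is handed in when it is done.

Besides the shell and the picture viewer there is one more tool, called after ">>>" as a command line: name --argument value ..., lists and objects as JSON in quotes. drive_tool: Moves the arm, as the interface text tells. Shifts and turns lie within -1 to 1; 1 stands for 0.1 m of shift or pi/4 rad of turn. Its arguments: {"type":"object","properties":{"commands":{"type":"string"},"force":{"type":"number"}},"required":["commands"]}

```bash
mkdir -p pics
cat > h.py <<'E'
import numpy as np, cv2
from rig import sense, capture, finish_job, boxes_of, tips_ahead
from scipy.spatial.transform import Rotation as R
def rot(p):
    a=np.array(p["attitude"],float)
    return a if a.shape==(3,3) else R.from_quat(a[[1,2,3,0]]).as_matrix()
def K(p):
    f=200/np.tan(np.radians(p["fov_y"])/2); return np.array([[f,0,p["cx"]],[0,f,p["cy"]],[0,0,1.]])
def D(p): return np.array([p["k1"],0,0,0,0.])
def toplane(p,uv,z):
    s=cv2.undistortPoints(np.array([[uv]],float),K(p),D(p),None,None)[0,0]
    d=rot(p)@[s[0],s[1],1]; o=np.array(p["position"],float)
    return o+d*(z-o[2])/d[2]
def proj(p,X):
    Rm=rot(p).T; t=-Rm@np.array(p["position"],float)
    return cv2.projectPoints(np.array(X,float).reshape(-1,1,3),cv2.Rodrigues(Rm)[0],t,K(p),D(p))[0].reshape(-1,2)
E
python3 - <<'E'
from h import *
for n in ("scene","top"):
    p=capture(n); cv2.imwrite(f"pics/{n}0.png",p["pixels"])
    print(n,{k:v for k,v in p.items() if k!="pixels"})
    for o,z in (("cell_mid",34),("rest",4),("mount",20),("seat_top",52),("tin",42),("tape",33),("driver",10)):
        for b in boxes_of(p,o)[:4]: print(o,round(b["confidence"],2),np.round(b["position"],1),np.round(toplane(p,b["position"],z)))
print(sense(),tips_ahead)
E
```

```text
scene {'fov_y': 44.962327791130114, 'cx': 324.33194702808305, 'cy': 198.18821499438766, 'k1': -0.14053902857626888, 'position': array([1431.35672299, -625.69688595,  803.07048415]), 'attitude': array([-0.41295523,  0.7876113 ,  0.39913672, -0.22321805]), 'shot': 1}
cell_mid 0.74 [268.5 238.1] [ 556. -195.   34.]
cell_mid 0.43 [379.4 183.8] [532. 198.  34.]
rest 0.96 [263.  249.6] [ 554. -214.    4.]
rest 0.24 [267.6 236.6] [ 515. -177.    4.]
mount 0.89 [376.1 186. ] [519. 197.  20.]
mount 0.79 [336.7 151.9] [276. 231.  20.]
seat_top 0.91 [337.7 139.1] [252. 254.  52.]
seat_top 0.73 [425.8 205.9] [714. 205.  52.]
seat_top 0.7 [380.3 172.9] [508. 221.  52.]
seat_top 0.2 [263.7 251.5] [ 614. -241.   52.]
tin 0.96 [432.4 163.5] [553. 401.  42.]
tape 0.95 [364.9 246.3] [728. -20.  33.]
tape 0.21 [188.1 273.3] [ 556. -416.   33.]
driver 0.62 [183.4 268.9] [ 507. -413.   10.]
top {'fov_y': 42.54734389476327, 'cx': 310.0236007726693, 'cy': 196.14128696512375, 'k1': -0.12496425464986297, 'position': array([ 371.7249321 ,  -25.95990011, 1448.47314025]), 'attitude': array([ 0.0463507 , -0.6969
[... 525 characters left out ...]

{'time_s': 0.8, 'joints': array([-1.50539313e+00,  3.12887091e-01,  1.49766629e+00, -2.48673179e-06,
        1.33099847e+00, -2.23391365e-01]), 'dq': array([ 0.00166107,  0.0008671 ,  0.00077645, -0.00121127,  0.00062019,
       -0.00188064]), 'tau': array([ 3.96610212e-04, -4.12147880e+01, -2.59887922e+01, -2.39799292e-04,
        4.94173983e-04, -1.68600553e-05]), 'eef_pos': array([ 149.51169747, -503.2800033 ,  228.31349077]), 'ee_rot': array([ 2.02444734e-05,  9.89592771e-01,  1.43896304e-01, -2.81410070e-06]), 'force': array([ 0.47057074, -0.39848287,  0.56464443]), 'wrist_torque': array([-0.02810768, -0.0251695 , -0.01328105]), 'grip_force': 0.0, 'grip_width': 1.0003587602309294} 17.0
```

Run:
```python
import cv2
t=cv2.imread("pics/top0.png"); s=cv2.imread("pics/scene0.png")
cv2.imwrite("pics/a.png",cv2.resize(t[100:325,150:450],None,fx=2.66,fy=2.66,interpolation=cv2.INTER_CUBIC))
cv2.imwrite("pics/b.png",cv2.resize(s[100:310,190:470],None,fx=2.8,fy=2.8,interpolation=cv2.INTER_CUBIC))
```

```text
(no output)
```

View pics/a.png

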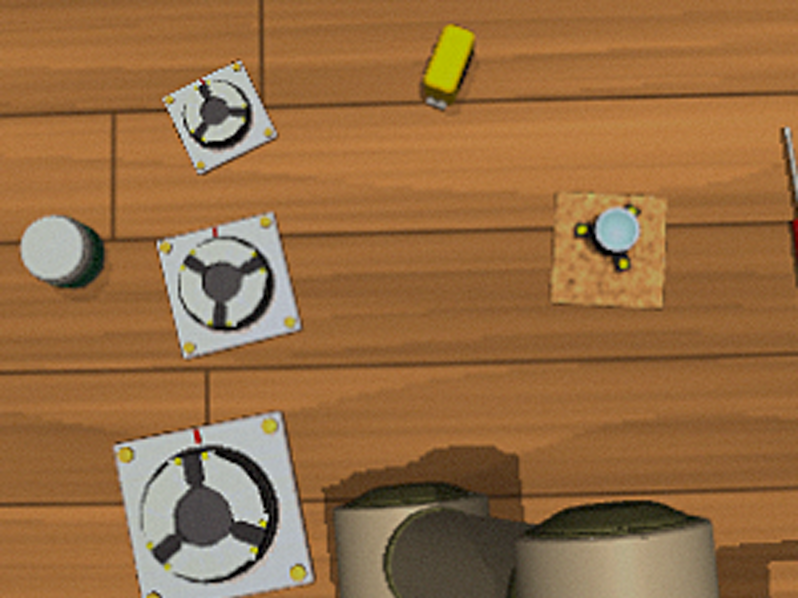

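View pics/b.png

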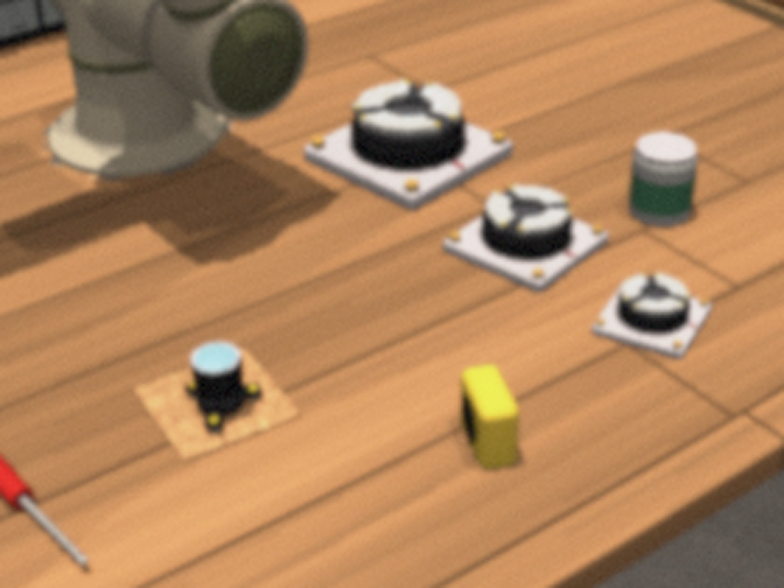

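The lens is at top px (380,188). There are three mount candidates at top px: (232,146) with a plate of about 85 mm, (234,206) at about 125 mm, and (229,293) at about 180 mm. The middle one best fits the 130 mm plate and 90 mm ring. I'll measure it precisely and check it with an overlay.

```bash
cat > m.py <<'E'
from h import *
def yb(p,c,rad,sc=4):
    im=p["pixels"]; hsv=cv2.cvtColor(im,cv2.COLOR_BGR2HSV).astype(int)
    m=((abs(hsv[...,0]-27)<6)&(hsv[...,1]>150)&(hsv[...,2]>90)).astype(np.uint8)
    n,l,s,ce=cv2.connectedComponentsWithStats(m)
    return [(np.round(ce[i],1),s[i,4]) for i in range(1,n) if np.hypot(*(ce[i]-c))<rad]
E
python3 - <<'E'
from m import *
t=capture("top"); s=capture("scene")
cv2.imwrite("pics/t1.png",t["pixels"])
for p,cs in ((t,((234,206),(380,188))),(s,((378,180),(268,236)))):
    for c,z,r in zip(cs,(14,18),(32,20)):
        for b,a in yb(p,np.array(c),r): print(p["shot"],b,a,np.round(toplane(p,b,z)[:2],1),np.round(toplane(p,b,52)[:2],1))
        print()
# groove angle profile, top view
g=cv2.cvtColor(t["pixels"],cv2.COLOR_BGR2GRAY)
c=toplane(t,(234.,206.5),52); print(c)
th=np.radians(np.arange(0,360,6)); 
prof=0
for r in (30,34,38):
    u=proj(t,np.c_[c[0]+r*np.cos(th),c[1]+r*np.sin(th),0*th+52]).astype(np.float32)
    prof=prof+cv2.remap(g,u[:,:1],u[:,1:],cv2.INTER_LINEAR)[:,0].astype(float)/3
print(prof.astype(int))
print(np.angle(((255-prof)*np.exp(3j*th)).sum())/3)
E
```

```text
3 [249.1 182.9] 8 [575.2 171.7] [569.8 166.4]
3 [211.7 192.6] 11 [550.4 278.8] [545.7 270.8]
3 [222.  194.5] 2 [544.2 249.3] [539.6 242. ]
3 [245.  195.5] 2 [539.6 183.7] [535.1 178.2]
3 [218. 200.] 1 [528.8 260.8] [524.7 253.2]
3 [248.5 201. ] 2 [523.7 173.9] [519.7 168.6]
3 [228.5 221. ] 2 [468.6 231.3] [466.  224.5]
3 [236. 221.] 1 [468.1 210. ] [465.6 203.7]
3 [258.1 220.9] 8 [466.9 147.5] [464.4 142.9]
3 [220.7 230.1] 9 [443.5 253.7] [441.6 246.2]

3 [387.5 178.5] 4 [ 576.6 -219.1] [ 571.7 -214.5]
3 [368.4 185.9] 11 [ 557.  -164.5] [ 552.6 -161.2]
3 [383.9 198.6] 11 [ 520.  -206.6] [ 516.5 -202.3]


4 [259.  237.5] 2 [ 520.5 -205.2] [ 560.  -223.4]
4 [279.6 238.3] 9 [ 555.9 -163.6] [ 593.8 -183.6]
4 [265.7 249.5] 14 [ 573.4 -215.4] [ 610.6 -233.2]

[505.55561836 208.89573859  52.        ]
[187 187 186 187 188 188 193 165  62  45  47 125 190 190 188 187 186 187
 187 187 187 190 188 188 189 190 163  65  47  43  81 169 194 187 188 185
 183 187 184 183 186 185 189 187 185 187 190 190 181  84  43  49  64 161
 188 189 188 188 189 187]
0.9882717831804997
```

The middle mount fits: its screws are on a 111 mm square, and its groove marks sit 43 mm from the axis. The mount is at (508.6, 212) with its groove at 56.6°. The lens is at (550.2, -195.4) with a foot at 79.1°. I'll confirm both with an overlay crop while moving above the lens.

Run:
```python
from h import *
out=[]
for n,a,b in (("top",(195,165),(340,150)),("scene",(335,130),(228,190))):
    p=capture(n); im=cv2.resize(p["pixels"],None,fx=5,fy=5,interpolation=cv2.INTER_CUBIC)
    th=np.radians(np.arange(0,360,4))
    def circ(x,y,r,z,col): 
        for u in proj(p,np.c_[x+r*np.cos(th),y+r*np.sin(th),0*th+z]): cv2.circle(im,tuple(np.int32((u+.5)*5)),1,col,-1)
    circ(508.6,212,45,52,(0,0,255)); circ(550.2,-195.4,23,64,(0,0,255))
    for k in range(3):
        for x,y,r,z,g in ((508.6,212,45,52,56.6),(550.2,-195.4,32,18,79.1)):
            g=np.radians(g+120*k); q=proj(p,[[x,y,z],[x+r*np.cos(g),y+r*np.sin(g),z]])
            cv2.line(im,*[tuple(np.int32((u+.5)*5)) for u in q],(255,0,255),1)
    out.append(np.hstack([im[v*5:v*5+300 if 0 else v*5+400-0, u*5:u*5+400][:300 if 0 else 400] for u,v in (a,b)]))
cv2.imwrite("pics/c.png",cv2.resize(np.vstack(out),(600,600),interpolation=cv2.INTER_AREA))
```

```text
(no output)
```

View pics/c.png

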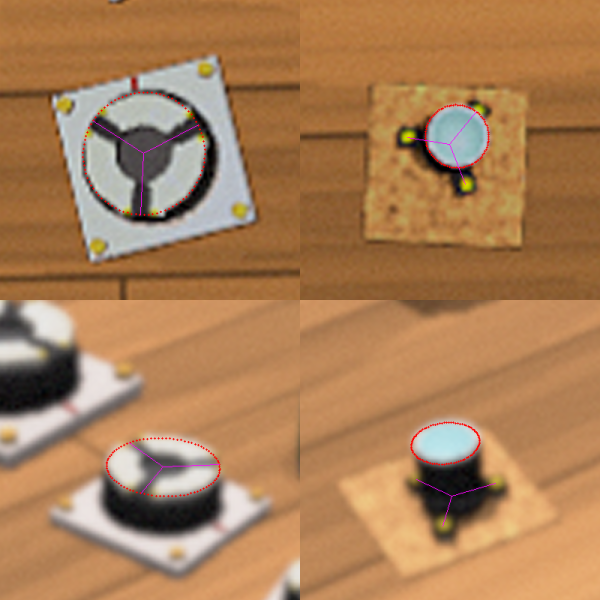

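>>> drive_tool --commands ".25 .192 -.06 0 0 0 100;.25 .192 -.06 0 0 0 100;.25 .192 -.06 0 0 0 100;.25 .192 -.06 0 0 0 100;.25 .192 -.06 0 0 0 100;.25 .192 -.06 0 0 0 100;.25 .192 -.06 0 0 0 100;.25 .192 -.06 0 0 0 100;.25 .192 -.06 0 0 0 100;.25 .192 -.06 0 0 0 100;.25 .192 -.06 0 0 0 100;.25 .192 -.06 0 0 0 100;.25 .192 -.06 0 0 0 100;.25 .192 -.06 0 0 0 100;.25 .192 -.06 0 0 0 100;.25 .192 -.06 0 0 0 100;0 0 0 0 0 0 100;0 0 0 0 0 0 100;0 0 0 0 0 0 100"

```text
time_s: 2.58
eef_pos: [549.2, -196.3, 132.3]
ee_rot: [0.0, 0.99, 0.144, -0.0]
force: [0.6, 0.1, -0.1]
grip_width: 1.0
grip_force: 0.0
```

The overlay confirms the 90 mm ring at top px (234,206), and the groove and foot lines match in both views. Next I descend and grip.

>>> drive_tool --commands ".01 .01 -.2 0 0 0 100;0 0 -.2 0 0 0 100;0 0 -.2 0 0 0 100;0 0 -.15 0 0 0 100;0 0 -.1 0 0 0 100;0 0 -.03 0 0 0 100;0 0 0 0 0 0 100;0 0 0 0 0 0 45;0 0 0 0 0 0 45;0 0 0 0 0 0 45;0 0 0 0 0 0 45;0 0 0 0 0 0 45;0 0 0 0 0 0 45;0 0 0 0 0 0 45;0 0 0 0 0 0 45;0 0 0 0 0 0 45" --force 35

```text
time_s: 3.92
eef_pos: [551.1, -195.4, 45.2]
ee_rot: [0.001, 0.99, 0.144, 0.001]
force: [0.2, 0.3, 5.8]
grip_width: 0.519
grip_force: 35.3
```

>>> drive_tool --commands "0 0 .05 0 0 0 45;0 0 .1 0 0 0 45;0 0 .2 0 0 0 45;0 0 .2 0 0 0 45;0 0 .2 0 0 0 45;0 0 .1 0 0 0 45;0 0 0 0 0 0 45;0 0 0 0 0 0 45;0 0 0 0 0 0 45"

```text
time_s: 4.67
eef_pos: [549.9, -194.7, 127.9]
ee_rot: [-0.001, 0.99, 0.144, -0.001]
force: [-0.4, 0.3, -2.5]
grip_width: 0.52
grip_force: 36.5
```

Run:
```python
from m import *
s=capture("scene"); t=capture("top"); st=sense(); print(st["eef_pos"],st["force"],st["wrist_torque"],st["grip_width"])
for p in(s,t):
    for b,a in yb(p,proj(p,[st["eef_pos"]])[0],32): print(p["shot"],b,a,np.round(toplane(p,b,st["eef_pos"][2]-27.2)[:2],1))
for i,p in enumerate((s,t)):
    u=np.int32(proj(p,[st["eef_pos"]])[0]); cv2.imwrite(f"pics/d{i}.png",cv2.resize(p["pixels"][u[1]-40:u[1]+40,u[0]-40:u[0]+40],(400,400),interpolation=cv2.INTER_CUBIC))
cv2.imwrite("pics/d.png",np.hstack([cv2.imread("pics/d0.png"),cv2.imread("pics/d1.png")]))
```

```text
[ 549.99773069 -194.75165105  127.97169321] [ 0.66273762 -0.46463611 -3.27891611] [-3.01586594e-02 -1.76811924e-02  2.55834458e-05] 0.5215590684056315
```

View pics/d.png

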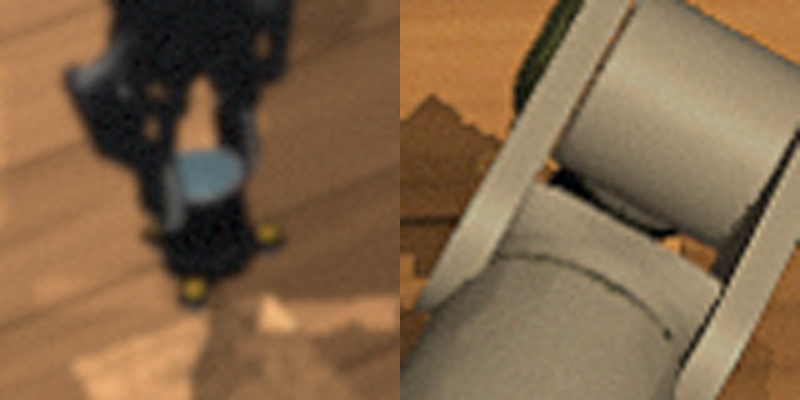

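Held upright; the ear dots are at crop px (152,236), (268,234) and (193,290). Carrying it to the mount.

>>> drive_tool --commands "-.023 .226 0 0 0 0 45;-.023 .226 0 0 0 0 45;-.023 .226 0 0 0 0 45;-.023 .226 0 0 0 0 45;-.023 .226 0 0 0 0 45;-.023 .226 0 0 0 0 45;-.023 .226 0 0 0 0 45;-.023 .226 0 0 0 0 45;-.023 .226 0 0 0 0 45;-.023 .226 0 0 0 0 45;-.023 .226 0 0 0 0 45;-.023 .226 0 0 0 0 45;-.023 .226 0 0 0 0 45;-.023 .226 0 0 0 0 45;-.023 .226 0 0 0 0 45;-.023 .226 0 0 0 0 45;-.023 .226 0 0 0 0 45;-.023 .226 0 0 0 0 45;0 0 0 0 0 0 45;0 0 0 0 0 0 45"

```text
time_s: 6.43
eef_pos: [508.6, 212.4, 128.5]
ee_rot: [0.0, 0.989, 0.145, -0.001]
force: [-0.7, -1.7, -2.5]
grip_width: 0.522
grip_force: 36.6
```

>>> drive_tool --commands "0 0 -.1 0 0 0 45;0 0 -.1 0 0 0 45;0 0 0 0 0 0 45;0 0 0 0 0 0 45;0 0 0 0 0 0 45"

```text
time_s: 6.85
eef_pos: [509.3, 211.3, 109.2]
ee_rot: [0.0, 0.99, 0.144, -0.0]
force: [0.3, 0.4, -2.6]
grip_width: 0.524
grip_force: 36.7
```

Run:
```python
from m import *
s=capture("scene"); st=sense(); e=st["eef_pos"]; print(e,st["force"],st["wrist_torque"],st["grip_width"],st["joints"])
for b,a in yb(s,proj(s,[e])[0],40): print(b,a,np.round(toplane(s,b,e[2]-27.2)[:2]-e[:2],1))
u=np.int32(proj(s,[e])[0]); cv2.imwrite("pics/e.png",cv2.resize(s["pixels"][u[1]-40:u[1]+40,u[0]-40:u[0]+40],(560,560),interpolation=cv2.INTER_CUBIC)); print(u)
```

```text
[509.35039046 211.4442763  109.45409966] [ 0.72809087  0.83091449 -1.88395049] [ 0.04786112 -0.04395409  0.01118053] 0.5190424003710661 [1.80994435e-01 4.89275753e-01 1.56991640e+00 1.44709349e-05
 1.08206400e+00 1.46352591e+00]
[378 157]
```

View pics/e.png

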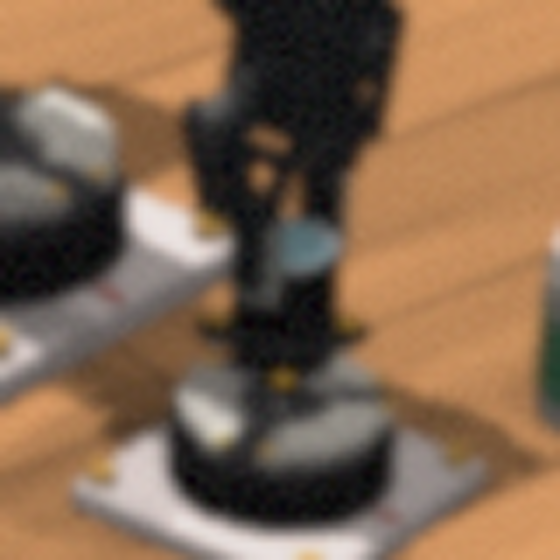

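The lens hangs centred over the ring, with ear dots at crop px (213,325), (285,378) and (350,325). Lowering it gently now.

>>> drive_tool --commands "-.005 .005 -.07 0 0 0 45;0 0 -.06 0 0 0 45;0 0 0 0 0 0 45;0 0 0 0 0 0 45;0 0 0 0 0 0 45;0 0 0 0 0 0 45"

```text
time_s: 7.4
eef_pos: [508.7, 212.3, 96.5]
ee_rot: [-0.0, 0.99, 0.144, 0.0]
force: [0.1, -0.3, -3.0]
grip_width: 0.519
grip_force: 36.7
```

>>> drive_tool --commands "0 0 -.015 0 0 0 45;0 0 -.01 0 0 0 45;0 0 0 0 0 0 45;0 0 0 0 0 0 45;0 0 0 0 0 0 45"

```text
time_s: 7.82
eef_pos: [508.6, 212.2, 93.8]
ee_rot: [-0.0, 0.99, 0.144, 0.0]
force: [0.2, 0.2, -2.9]
grip_width: 0.522
grip_force: 36.7
```

>>> drive_tool --commands "0 0 -.01 0 0 0 45;0 0 0 0 0 0 45;0 0 0 0 0 0 45;0 0 0 0 0 0 45"

```text
time_s: 8.15
eef_pos: [508.8, 212.3, 93.1]
ee_rot: [-0.0, 0.99, 0.144, 0.0]
force: [-0.4, 0.4, 1.9]
grip_width: 0.522
grip_force: 37.0
```

>>> drive_tool --commands "0 0 -.01 0 0 0 45;0 0 0 0 0 0 45;0 0 0 0 0 0 45;0 0 0 0 0 0 45"

```text
time_s: 8.48
eef_pos: [508.8, 212.3, 92.0]
ee_rot: [-0.0, 0.99, 0.144, 0.0]
force: [0.3, 1.0, 2.4]
grip_width: 0.518
grip_force: 37.1
```

Feet are on the flat, with about 5 N on the ring. Turning clockwise.

>>> drive_tool --commands "0 0 0 0 0 -.04 45;0 0 0 0 0 -.04 45;0 0 0 0 0 -.04 45;0 0 0 0 0 -.04 45;0 0 0 0 0 -.04 45;0 0 0 0 0 0 45;0 0 0 0 0 0 45"

```text
time_s: 9.07
eef_pos: [508.8, 212.1, 91.9]
ee_rot: [0.0, 0.998, 0.066, 0.0]
force: [0.0, -1.1, 2.3]
grip_width: 0.519
grip_force: 37.1
```

>>> drive_tool --commands "0 0 0 0 0 -.04 45;0 0 0 0 0 -.04 45;0 0 0 0 0 -.04 45;0 0 0 0 0 -.04 45;0 0 0 0 0 0 45;0 0 0 0 0 0 45"

```text
time_s: 9.57
eef_pos: [508.5, 212.5, 91.7]
ee_rot: [-0.0, 1.0, 0.004, -0.0]
force: [-0.6, 1.6, 1.6]
grip_width: 0.522
grip_force: 37.0
```

```bash
python3 -c "
from h import *
s=sense();print(s['force'],s['wrist_torque'],s['eef_pos'])"
```

```text
[-0.56009433  1.64042376  1.55759993] [ 0.26828084  0.04194201 -0.08677973] [508.47963988 212.46977427  91.6566514 ]
```

>>> drive_tool --commands "0 0 0 0 0 -.04 45;0 0 0 0 0 -.04 45;0 0 0 0 0 -.04 45;0 0 0 0 0 -.02 45;0 0 0 0 0 0 45;0 0 0 0 0 0 45"

```text
time_s: 10.07
eef_pos: [508.4, 212.2, 91.5]
ee_rot: [0.0, 0.999, -0.051, -0.0]
force: [0.7, -0.3, -3.3]
grip_width: 0.521
grip_force: 36.7
```

>>> drive_tool --commands "0 0 -.01 0 0 0 45;0 0 -.01 0 0 0 45;0 0 0 0 0 0 45;0 0 0 0 0 0 45;0 0 0 0 0 0 45"

```text
time_s: 10.48
eef_pos: [508.6, 212.3, 89.8]
ee_rot: [-0.0, 0.999, -0.052, -0.0]
force: [-0.8, 0.2, -2.2]
grip_width: 0.521
grip_force: 36.8
```

```bash
python3 -c "
from h import *
s=sense();print(s['force'],s['wrist_torque'],s['eef_pos'])"
```

```text
[-0.82793139  0.24953098 -2.2385118 ] [ 0.13172275  0.01703608 -0.06078292] [508.58306471 212.25430014  89.78135828]
```

Force is gone, so the feet are over the grooves. Lowering to the home height, about 88.7.

>>> drive_tool --commands "0 0 -.01 0 0 0 45;0 0 0 0 0 0 45;0 0 0 0 0 0 45;0 0 0 0 0 0 45"

```text
time_s: 10.82
eef_pos: [508.8, 212.4, 89.1]
ee_rot: [-0.0, 0.999, -0.052, 0.0]
force: [-0.1, 1.2, 1.7]
grip_width: 0.521
grip_force: 36.9
```

>>> drive_tool --commands "0 0 -.01 0 0 0 45;0 0 0 0 0 0 45;0 0 0 0 0 0 45;0 0 0 0 0 0 45"

```text
time_s: 11.15
eef_pos: [508.8, 212.3, 88.0]
ee_rot: [-0.0, 0.999, -0.052, 0.0]
force: [-0.4, 1.2, 2.9]
grip_width: 0.52
grip_force: 37.1
```

```bash
python3 -c "
from h import *
s=sense();print(s['force'],s['wrist_torque'],s['eef_pos'])"
```

```text
[-0.42165411  1.21983027  2.94987192] [0.49523979 0.0105461  0.04205347] [508.77510085 212.3354107   87.98187552]
```

In contact at home height. Letting it loose so it centres, then re-gripping.

>>> drive_tool --commands "0 0 0 0 0 0 65;0 0 0 0 0 0 65;0 0 0 0 0 0 65;0 0 0 0 0 0 65;0 0 0 0 0 0 65;0 0 0 0 0 0 65;0 0 0 0 0 0 65;0 0 0 0 0 0 65"

```text
time_s: 11.82
eef_pos: [508.6, 212.2, 87.8]
ee_rot: [0.0, 0.999, -0.052, -0.0]
force: [0.4, -2.0, 0.3]
grip_width: 0.653
grip_force: 0.0
```

Run:
```python
from m import *
s=capture("scene"); st=sense(); e=st["eef_pos"]; print(e,st["force"],st["wrist_torque"],st["grip_width"])
im=cv2.resize(s["pixels"],None,fx=8,fy=8,interpolation=cv2.INTER_CUBIC)
th=np.radians(np.arange(0,360,3)); X=508.6;Y=212
for u in proj(s,np.c_[X+23*np.cos(th),Y+23*np.sin(th),0*th+52+55.5]): cv2.circle(im,tuple(np.int32((u+.5)*8)),1,(0,0,255),-1)
for k in range(3):
    g=np.radians(56.6+120*k); u=proj(s,[[X+32*np.cos(g),Y+32*np.sin(g),52+9.5]])[0]; cv2.drawMarker(im,tuple(np.int32((u+.5)*8)),(255,0,255),0,14,1)
u=np.int32(proj(s,[[X,Y,65]])[0]*8); cv2.imwrite("pics/f.png",im[u[1]-290:u[1]+290,u[0]-290:u[0]+290])
```

```text
[508.6098706  212.21348488  87.78136438] [-1.02399597 -0.24196525 -0.24128921] [ 0.02480413 -0.02557332  0.0281492 ] 0.656088644869591
```

View pics/f.png

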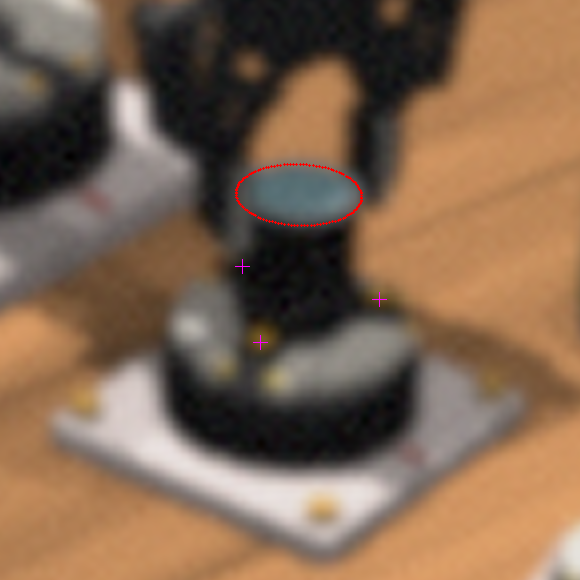

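Glass rim and ear dots coincide with the predicted seated pose (dot at crop px (260,340) on its groove). Re-gripping and pressing down about 4 mm.

>>> drive_tool --commands "0 0 0 0 0 0 45;0 0 0 0 0 0 45;0 0 0 0 0 0 45;0 0 0 0 0 0 45;0 0 0 0 0 0 45;0 0 0 0 0 0 45" --force 40

```text
time_s: 12.37
eef_pos: [508.8, 212.4, 88.0]
ee_rot: [-0.0, 0.999, -0.052, 0.0]
force: [0.6, 2.4, 3.2]
grip_width: 0.519
grip_force: 41.8
```

>>> drive_tool --commands "0 0 -.01 0 0 0 45;0 0 0 0 0 0 45;0 0 -.01 0 0 0 45;0 0 0 0 0 0 45;0 0 0 0 0 0 45;0 0 0 0 0 0 45"

```text
time_s: 12.87
eef_pos: [508.8, 212.4, 86.0]
ee_rot: [-0.0, 0.999, -0.052, 0.0]
force: [1.1, 3.2, 4.0]
grip_width: 0.523
grip_force: 42.0
```

```bash
python3 -c "
from h import *
s=sense();print(s['force'],s['wrist_torque'],s['eef_pos'])"
```

```text
[1.14615077 3.21415286 4.01265697] [ 0.51806902 -0.151001   -0.05190409] [508.83243536 212.35544552  86.03114498]
```

>>> drive_tool --commands ".002 .005 -.01 0 0 0 45;0 0 0 0 0 0 45;0 0 -.01 0 0 0 45;0 0 0 0 0 0 45;0 0 -.005 0 0 0 45;0 0 0 0 0 0 45;0 0 0 0 0 0 45;0 0 0 0 0 0 45;0 0 0 0 0 0 45"

```text
time_s: 13.62
eef_pos: [509.0, 212.6, 83.8]
ee_rot: [0.0, 0.999, -0.052, 0.0]
force: [0.1, 0.9, 8.8]
grip_width: 0.52
grip_force: 42.3
```

```bash
python3 -c "
from h import *
s=sense();print(s['force'],s['wrist_torque'],s['eef_pos'])"
```

```text
[0.05550082 0.85076224 8.75028137] [ 0.06258668  0.07793452 -0.03318847] [508.97870531 212.55242109  83.7896358 ]
```

Bedded about 4.5–5 mm at roughly 11 N. Easing up and letting go.

>>> drive_tool --commands "0 0 .01 0 0 0 45;0 0 .01 0 0 0 45;0 0 .01 0 0 0 45;0 0 .01 0 0 0 45;0 0 0 0 0 0 45;0 0 0 0 0 0 45;0 0 0 0 0 0 62;0 0 0 0 0 0 62;0 0 0 0 0 0 62;0 0 0 0 0 0 80;0 0 0 0 0 0 100;0 0 0 0 0 0 100;0 0 0 0 0 0 100;0 0 0 0 0 0 100"

```text
time_s: 14.78
eef_pos: [508.8, 212.7, 87.3]
ee_rot: [0.0, 0.999, -0.052, -0.0]
force: [-0.1, 0.0, 0.6]
grip_width: 0.996
grip_force: 0.0
```

>>> drive_tool --commands "0 0 .05 0 0 0 100;0 0 .1 0 0 0 100;0 0 .2 0 0 0 100;0 0 .2 0 0 0 100;0 0 .2 0 0 0 100;0 -.2 .2 0 0 0 100;0 -.2 .1 0 0 0 100;0 -.2 0 0 0 0 100;0 -.2 0 0 0 0 100;0 -.2 0 0 0 0 100;0 -.2 0 0 0 0 100;0 -.2 0 0 0 0 100;0 0 0 0 0 0 100;0 0 0 0 0 0 100"

```text
time_s: 15.95
eef_pos: [509.0, 72.2, 193.2]
ee_rot: [-0.0, 0.999, -0.053, 0.001]
force: [-0.0, -0.1, -1.1]
grip_width: 1.0
grip_force: 0.0
```

Run:
```python
from m import *
out=[]
th=np.radians(np.arange(0,360,3)); X=508.6;Y=212
for n in("scene","top"):
    s=capture(n)
    im=cv2.resize(s["pixels"],None,fx=7,fy=7,interpolation=cv2.INTER_CUBIC)
    for u in proj(s,np.c_[X+23*np.cos(th),Y+23*np.sin(th),0*th+52+55.5]): cv2.circle(im,tuple(np.int32((u+.5)*7)),1,(0,0,255),-1)
    for k in range(3):
        g=np.radians(56.6+120*k); u=proj(s,[[X+32*np.cos(g),Y+32*np.sin(g),52+9.5]])[0]; cv2.drawMarker(im,tuple(np.int32((u+.5)*7)),(255,0,255),0,14,1)
    u=np.int32(proj(s,[[X,Y,75]])[0]*7); out.append(im[u[1]-200:u[1]+200,u[0]-200:u[0]+200])
cv2.imwrite("pics/g.png",np.hstack(out)); print(sense()["eef_pos"])
```

```text
[508.84442172  73.32415341 192.8240375 ]
```

View pics/g.png

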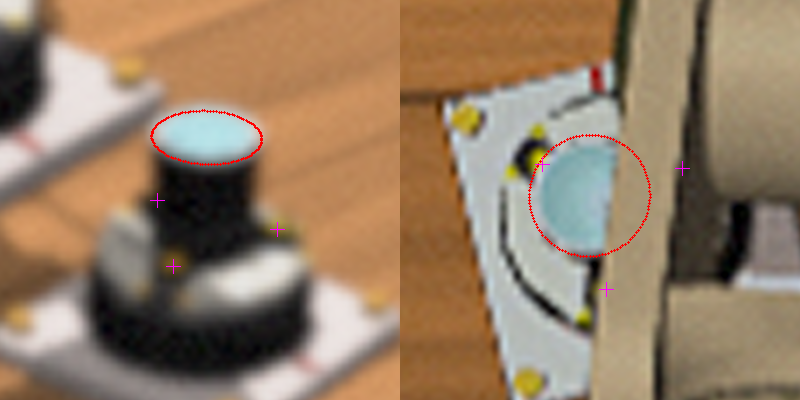

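Lens is upright at the seated height, with its ear between the groove marks (crop px (535,155)). The gripper is clear.

```bash
python3 -c "
from rig import finish_job
print(finish_job())"
```

```text
the job is handed in; nothing more can be done
None
```

The lens is seated upright in the three grooves of the mid-size mount, bedded by pressing about 4.5–5 mm at roughly 11 N, and released; I handed the job in at about 16 s of the 51 s limit, and no verdict came back.

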